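Sweep the loose blade nuts into the bench corral

ROBOT

A 7-joint arm with a two-finger parallel gripper is mounted at the origin on the work surface. World frame = base frame: x ahead of the robot, y to its left, z up, the work surface at z = 0. Lengths are in m, angles in rad, forces in N, time in s.
With the tool pointing down it reaches from about 0.425 to 0.95 m from the base axis. Payload 4.7 kg.
Tool frame: the origin (TCP) lies at the very end of the fingers, on their centre line; the grasp point (between the pads) lies 19 mm behind it; z points along the fingers, y is the line along which they close (so a half turn about z gives the same grasp; the last joint's range is limited). The gripper opens to 87 mm and grips with 3 to 60 N. Pads are 19 mm wide; open, the fingers measure 117 mm over their backs; the gripper's body (75 mm by 190 mm) begins 51 mm behind the grasp point.
Start: joints at [-1.366, 0.469, -0.049, 1.532, 0.024, 1.141, -0.082], TCP at [0.156, 0.657, 0.223] pointing down, gripper open.
Joint ranges: [-2.59, 2.59], [-0.33, 1.99], [-1.39, 1.29], [0.1, 2.45], [-1.04, 4.18], [0.21, 1.99], [-2.66, 2.66]. Speed limits (rad/s): [2.57, 2.57, 3.14, 3.14, 3.14, 3.14, 3.14].

INTERFACE

Orientations are given as a unit quaternion [w, x, y, z].
In Python, from rig import arm gives the robot as it stands.
- The arm moves only by the tool servo_tool, never from a script. Its argument "steps" is a list of rows, each a list of 3 entries, a list of its own where there are three numbers: the shift along the world's x, y, z in cm, then the turn, a rotation vector about the world's x, y, z in rad, then the closure, from 0 (fully open) to 1 (shut). In form: [[[dx, dy, dz], [rx, ry, rz], jaw], ...]. A call has 1 to 12 rows; each row is the pose to reach, as a shift and turn from the pose commanded when the call began; what a row does not reach only later rows make up. A row lasts 1/10 s, in which the tool goes at most 50 mm and 8.59 degrees, less where a joint would pass 70% of its speed; a pose out of reach is approached as far as the arm can. A call with a gripper value outside its range is refused whole. The fingers move at their own pace and stop on an object; "grip_force" is the grip in N (left out, the last holds). Time passes only in rows, so rows that repeat a pose let the fingers close. It gives the time, the measured TCP pose, the force, the opening and the grip force at its end, in the units of the state.
- arm.get_obs(): the state, without advancing time (a new reading comes with each control period).
- arm.read_camera(name): name is "scene" or "top"; returns the picture (420x560x3 uint8, red, green, blue); there is no depth.
- arm.camera_model(name): a dict with "intrinsics" (3x3 intrinsics, pixels), "D" ([k1, k2, p1, p2, k3] as OpenCV has them; the pictures are not rectified), "R" (3x3) and "t" (3): a world point X has camera coordinates R X + t. Camera axes: x right, y down, z forward; pixel columns grow to the right and rows downward; lengths in m; the calibration is good to about 2 mm. A picture is of the moment at which its call begins. camera_model takes no time and is no camera call.
- arm.job_done(): hands the job in; it is judged then, once.
Trained networks look in the newest picture that a camera, given by its name, has taken for a name from the list of things; names that differ only in an ending like _2 or _b are one class to them, and where a whole thing is asked for, a point or a joint stands for the part that bears it (a point fixed in the world has none). Each returns a list of dicts, best first, with "conf" (0 to 1); they miss things now and then, are a little off and sometimes report something else, mostly with a low value. They report only what shows in the picture. A call takes as long as a camera call.
- arm.regions_of(camera, target): "pixels" (420x560 bool, what is visible of it).
- arm.place_of(camera, target): "location" ([x, y, z] in m, in the coordinates of the camera as it stood for that picture, good to about 4 mm: a listed point, or the origin of a listed thing).
The state is a dict: "time": time; "joint_pos": joint angles; "joint_vel": joint speeds; "joint_efforts": joint torques, N m; "tcp_pos": TCP position; "eef_rot": TCP orientation; "force": force on the tool from outside, world axes, zero at the start; "moment": the same for the moment, N m; "width": finger opening in m; "grasp_force": force on a finger pad.
Only numpy, scipy, OpenCV 4.12 (cv2) and the standard library are available. Lean on these libraries where they do the work, as an engineer would, in place of code of your own. Each camera call takes 0.05 s, during which the arm holds its last target. There are 200 camera calls.

TASK

With the fingertips, sweep the three loose hex nuts along the bench top and through the open side of the three-sided wooden corral, so that every nut lies flat on the bench and wholly inside it. Only push them: do not pinch a nut or lift one off the bench. Leave the fuel cap, the spark plug socket and the float bowl where they are.

Things in the scene. Friction and masses are not known exactly. Their poses are not given: they have to be found in the camera images.
- corral: parts corral fixed to the bench: three wooden battens 22 mm high, 8 mm thick, no floor, fourth side open, no sill. Outside 196 mm in its x, 110 mm in its y; inside x from -90 to +90 mm, y from -55 (open mouth) to +47 mm (back wall). Origin: centre of its outside footprint, on the bench; z up. Mouth faces its own -y; turned up to 0.3 rad either way
- corral_mouth (a point): middle of the corral's open side, at bench height, 55 mm from the corral's origin along its -y. Nuts are swept in here along the corral's +y, which at zero yaw is the world's +y (to the robot's left); the nuts start on the world's -y side of it
- nut0: loose dark steel hex nut lying flat on the bench, 28 mm across flats (32.3 mm across corners), 15 mm high, about 55 g, with a black bore; origin at the centre of its underside, z up. It slides without rolling; its yaw is arbitrary. One of three alike
- nut1: loose dark steel hex nut lying flat on the bench, 28 mm across flats (32.3 mm across corners), 15 mm high, about 55 g, with a black bore; origin at the centre of its underside, z up. It slides without rolling; its yaw is arbitrary. One of three alike
- nut2: loose dark steel hex nut lying flat on the bench, 28 mm across flats (32.3 mm across corners), 15 mm high, about 55 g, with a black bore; origin at the centre of its underside, z up. It slides without rolling; its yaw is arbitrary. One of three alike
- fuel_cap: loose black plastic fuel cap standing among the nuts, round, 44 mm diameter, 22 mm high with a thin finger bar up to 26 mm, 40 g; origin at the centre of its underside, z up. To be left alone
- plug_socket: loose chrome spark plug socket standing upright on the bench, round, 28 mm diameter below and 23 mm above, 52 mm high, 110 g; origin at the centre of its underside, z up. To be left alone
- float_bowl: loose open aluminium carburettor float bowl, round, 68 mm across the rim, 33 mm high, 90 g; origin at the centre of its underside, z up. To be left alone

How it is judged:
By the outcome, as a careful person would: the job done as asked, in the order asked, and still so for the second after the job is handed in, with the robot touching nothing.
It also fails if it takes over 67 s, if anything falls off the work surface, if the arm or the gripper's body presses on something with over 40 N, if the wrist force passes 120 N, or if a joint passes its speed limit or range.

## Working session

There is one attempt and no reset: what is moved stays moved. The work goes in short steps, Python scripts to look and compute and a tool call to move; the robot and the scene stay as the last step left them, time stands still between calls to the robot, and variables do not carry over. Pictures are saved under pics/ and viewed, at most 10 in all, crops included, and the job is handed in when it is done.

Besides the shell and the picture viewer there is one more tool, called as name([rows], argument=value, ...), one row to a line, values as JSON. servo_tool: Moves the arm, as the interface text tells. Its arguments: {"type":"object","properties":{"steps":{"type":"array","items":{"type":"array"}},"grip_force":{"type":"number"}},"required":["steps"]}

```bash
mkdir -p pics
cat > h.py <<'E'
import numpy as np,cv2
from rig import arm
def snap(c,f):
    im=arm.read_camera(c); cv2.imwrite('pics/'+f,im[:,:,::-1]); return im
def world(c,p):
    m=arm.camera_model(c); return np.array(m['R']).T@(np.array(p)-np.array(m['t']))
def topix(c,X):
    m=arm.camera_model(c); r,_=cv2.Rodrigues(np.array(m['R'],float))
    return cv2.projectPoints(np.array(X,float).reshape(-1,1,3),r,np.array(m['t'],float),np.array(m['intrinsics'],float),np.array(m['D'],float))[0][:,0]
def ray(c,uv,z):
    m=arm.camera_model(c); R=np.array(m['R']);t=np.array(m['t'])
    n=cv2.undistortPoints(np.array(uv,float).reshape(-1,1,2),np.array(m['intrinsics'],float),np.array(m['D'],float))[:,0]
    o=-R.T@t; d=np.c_[n,np.ones(len(n))]@R
    return o+d*((z-o[2])/d[:,2])[:,None]
def places(c,names):
    for n in names:
        for d in arm.place_of(c,n): print(c,n,round(d['conf'],2),world(c,d['location']).round(3))
def regs(c,n,z):
    for d in arm.regions_of(c,n):
        p=d['pixels']; v,u=np.nonzero(p)
        print(c,n,round(d['conf'],2),(u.mean().round(),v.mean().round()),len(u),ray(c,[[u.mean(),v.mean()]],z)[0].round(3))
E
python3 - <<'E'
from h import *
o=arm.get_obs();print(o['time'],o['tcp_pos'],o['eef_rot'],o['width'])
snap('top','t0.png');snap('scene','s0.png')
for c in('top','scene'): places(c,['corral','corral_mouth','nut0','fuel_cap','plug_socket','float_bowl'])
regs('top','nut0',.015)
E
```

```text
0.0 [0.15623821 0.65607272 0.2215018 ] [-8.85186597e-05  1.16624917e-01  9.93175577e-01 -9.45258651e-04] 0.08712398181645739
top nut0 0.75 [ 0.633 -0.094 -0.003]
top nut0 0.53 [ 0.437 -0.183  0.001]
top nut0 0.52 [ 0.507 -0.184 -0.004]
top fuel_cap 0.64 [ 0.563 -0.121 -0.003]
top plug_socket 0.76 [ 0.768  0.018 -0.001]
top float_bowl 0.92 [ 0.732 -0.144 -0.   ]
scene nut0 0.63 [ 0.638 -0.091 -0.001]
scene nut0 0.61 [ 0.435 -0.18  -0.002]
scene nut0 0.49 [ 0.513 -0.191  0.002]
scene fuel_cap 0.65 [ 0.569 -0.119 -0.003]
scene plug_socket 0.8 [0.769 0.022 0.002]
scene plug_socket 0.18 [ 0.74  -0.145 -0.006]
scene float_bowl 0.85 [ 0.74  -0.145 -0.002]
top nut0 0.74 (np.float64(335.0), np.float64(199.0)) 172 [ 0.636 -0.094  0.015]
top nut0 0.69 (np.float64(378.0), np.float64(260.0)) 198 [ 0.511 -0.184  0.015]
top nut0 0.61 (np.float64(378.0), np.float64(298.0)) 180 [ 0.434 -0.182  0.015]
```

View pics/t0.png

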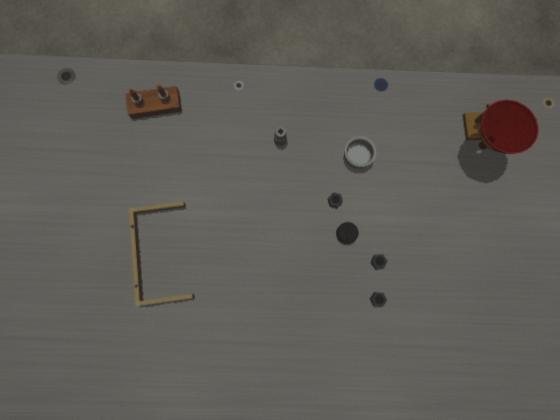

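View pics/s0.png

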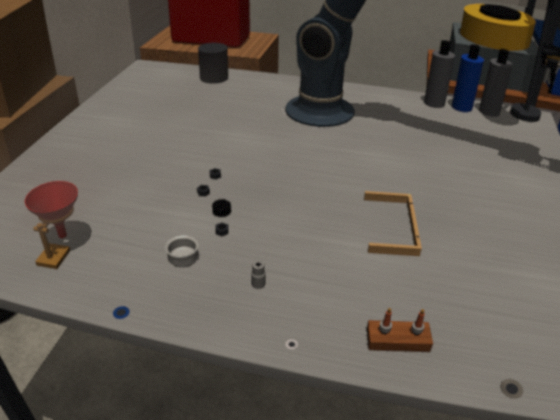

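The top view shows three nuts at (335,199), (378,260) and (378,298), with the cap at (347,232) and the bowl at (360,152). The corral is at left with its mouth facing right, between (184,204) and (193,297). The scene view agrees. The networks missed the corral, so I'll measure it from the batten ends.

Run:
```python
from h import *
im=arm.read_camera('top')
hsv=cv2.cvtColor(im,cv2.COLOR_RGB2HSV)
m=((hsv[...,0]>10)&(hsv[...,0]<32)&(hsv[...,1]>80)).astype(np.uint8)
m[:, :110]=0;m[:,220:]=0;m[:180]=0;m[330:]=0
v,u=np.nonzero(m); w=ray('top',np.c_[u,v],.022)[:,:2]
r=cv2.minAreaRect(w.astype(np.float32)); print(len(u),r,cv2.boxPoints(r).round(3))
places('top',['corral','corral_mouth']);
arm.read_camera('scene');places('scene',['corral','corral_mouth'])
regs('scene','nut0',.0075);regs('scene','fuel_cap',.011)
```

```text
930 ((0.5135213136672974, 0.2577264606952667), (0.1955961138010025, 0.10977736115455627), 9.526640892028809) [[0.408 0.296]
 [0.426 0.187]
 [0.619 0.22 ]
 [0.601 0.328]]
scene nut0 0.72 (np.float64(221.0), np.float64(229.0)) 173 [ 0.641 -0.095  0.007]
scene nut0 0.61 (np.float64(203.0), np.float64(191.0)) 110 [ 0.517 -0.185  0.007]
```

servo_tool([
  [[34, -40, -7], [0, 0, -1.4], 0.77],
  [[34, -40, -7], [0, 0, -1.4], 0.77],
  [[34, -40, -7], [0, 0, -1.4], 0.77],
  [[34, -40, -7], [0, 0, -1.4], 0.77],
  [[34, -40, -7], [0, 0, -1.4], 0.77],
  [[34, -40, -7], [0, 0, -1.4], 0.77],
  [[34, -40, -7], [0, 0, -1.4], 0.77],
  [[34, -40, -7], [0, 0, -1.4], 0.77],
  [[34, -40, -7], [0, 0, -1.4], 0.77],
  [[34, -40, -7], [0, 0, -1.4], 0.77],
  [[34, -40, -7], [0, 0, -1.4], 0.77],
  [[34, -40, -7], [0, 0, -1.4], 0.77],
])

```text
time: 2.35
tcp_pos: [0.4994, 0.2514, 0.1525]
eef_rot: [0.001, 0.732, 0.681, -0.0]
force: [0.3, -0.2, -0.9]
width: 0.02
grasp_force: 0.0
```

servo_tool([
  [[-6.5, -48.8, -5], [0, 0, 0], 0.77],
  [[-6.5, -48.8, -5], [0, 0, 0], 0.77],
  [[-6.5, -48.8, -5], [0, 0, 0], 0.77],
  [[-6.5, -48.8, -5], [0, 0, 0], 0.77],
  [[-6.5, -48.8, -5], [0, 0, 0], 0.77],
  [[-6.5, -48.8, -5], [0, 0, 0], 0.77],
  [[-6.5, -48.8, -5], [0, 0, 0], 0.77],
  [[-6.5, -48.8, -5], [0, 0, 0], 0.77],
  [[-6.5, -48.8, -5], [0, 0, 0], 0.77],
  [[-6.5, -48.8, -5], [0, 0, 0], 0.77],
  [[-6.5, -48.8, -5], [0, 0, 0], 0.77],
  [[-6.5, -48.8, -5], [0, 0, 0], 0.77],
])

```text
time: 3.55
tcp_pos: [0.4314, -0.2314, 0.1026]
eef_rot: [-0.0, 0.73, 0.684, 0.0]
force: [-0.6, 0.8, -0.5]
width: 0.0199
grasp_force: 0.0
```

Run:
```python
from h import *
im=arm.read_camera('top')
m=((arm.get_obs()));print(m['time'],m['tcp_pos'],m['joint_pos'])
cv2.imwrite('pics/t1.png',cv2.resize(im[130:330,270:470],(800,600))[:,:,::-1])
```

```text
3.6 [ 0.43177661 -0.23007018  0.10252437] [-0.02734392  0.35007207  0.52894428  2.10970151 -0.25996711  0.74394224
  0.60639104]
```

View pics/t1.png

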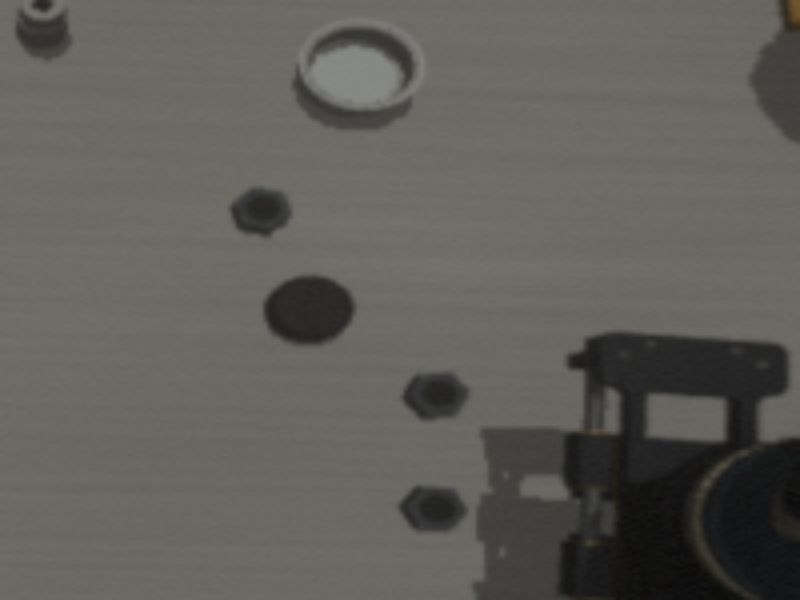

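The gripper is at the lower right of the crop, behind (-y of) nut2, and clear of everything. The lowering path is free.

servo_tool([
  [[0.2, 0, -4], [0, 0, 0], 0.77],
  [[0.2, 0, -7], [0, 0, 0], 0.77],
  [[0.2, 0, -9], [0, 0, 0], 0.77],
  [[0.2, 0, -9.6], [0, 0, 0], 0.77],
  [[0.2, 0, -9.6], [0, 0, 0], 0.77],
  [[0.2, 0, -9.6], [0, 0, 0], 0.77],
])

```text
time: 4.2
tcp_pos: [0.4344, -0.2308, 0.0075]
eef_rot: [0.001, 0.728, 0.685, 0.001]
force: [-0.0, -0.6, -0.1]
width: 0.02
grasp_force: 0.0
```

servo_tool([
  [[0.1, 1, 0], [0, 0, 0], 0.77],
  [[0.1, 2, 0], [0, 0, 0], 0.77],
  [[0.2, 3.5, 0], [0, 0, 0], 0.77],
  [[0.3, 5, 0], [0, 0, 0], 0.77],
  [[0.4, 7, 0], [0, 0, 0], 0.77],
  [[0.6, 9, 0], [0, 0, 0], 0.77],
  [[0.7, 11, 0], [0, 0, 0], 0.77],
  [[0.8, 13, 0], [0, 0, 0], 0.77],
  [[0.9, 15, 0], [0, 0, 0], 0.77],
  [[1.0, 16.5, 0], [0, 0, 0], 0.77],
  [[1.1, 17.5, 0], [0, 0, 0], 0.77],
  [[1.1, 18, 0], [0, 0, 0], 0.77],
])

```text
time: 5.4
tcp_pos: [0.4446, -0.0499, 0.0069]
eef_rot: [0.0, 0.728, 0.685, 0.0]
force: [-0.4, -0.9, 0.0]
width: 0.0199
grasp_force: 0.4
```

Run:
```python
from h import *
im=snap('top','t2.png'); m=arm.get_obs();print(m['time'],m['tcp_pos'])
cv2.imwrite('pics/t2c.png',cv2.resize(im[130:330,230:430],(800,600))[:,:,::-1])
snap('scene','s2.png');places('scene',['nut0']);regs('scene','nut0',.0075)
```

```text
5.45 [ 0.44447249 -0.04971805  0.00679161]
scene nut0 0.73 [ 0.638 -0.096 -0.003]
scene nut0 0.65 [ 0.448 -0.025 -0.004]
scene nut0 0.61 [ 0.513 -0.191  0.002]
scene nut0 0.67 (np.float64(221.0), np.float64(229.0)) 167 [ 0.641 -0.095  0.007]
scene nut0 0.61 (np.float64(203.0), np.float64(191.0)) 112 [ 0.516 -0.185  0.007]
scene nut0 0.53 (np.float64(396.0), np.float64(225.0)) 1304 [0.524 0.27  0.007]
```

View pics/s2.png

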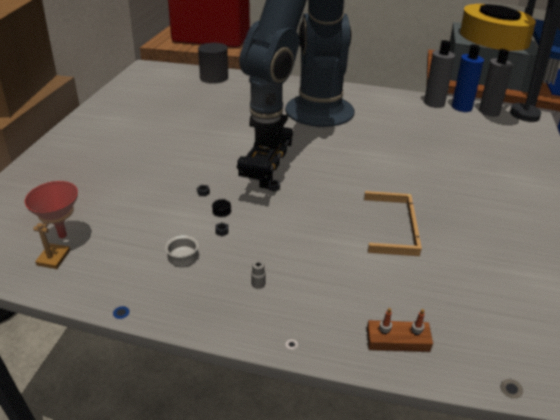

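servo_tool([
  [[0.1, 1, 0], [0, 0, 0], 0.77],
  [[0.3, 2.5, 0], [0, 0, 0], 0.77],
  [[0.6, 4.5, 0], [0, 0, 0], 0.77],
  [[0.9, 7, 0], [0, 0, 0], 0.77],
  [[1.2, 9.5, 0], [0, 0, 0], 0.77],
  [[1.5, 12, 0], [0, 0, 0], 0.77],
  [[1.8, 14.5, 0], [0, 0, 0], 0.77],
  [[2.1, 17, 0], [0, 0, 0], 0.77],
  [[2.4, 19, 0], [0, 0, 0], 0.77],
  [[2.6, 20.5, 0], [0, 0, 0], 0.77],
  [[2.8, 21.5, 0], [0, 0, 0], 0.77],
  [[2.8, 22, 0], [0, 0, 0], 0.77],
])

```text
time: 6.8
tcp_pos: [0.4726, 0.1693, 0.0065]
eef_rot: [0.0, 0.729, 0.685, 0.0]
force: [0.4, -1.1, 0.0]
width: 0.0203
grasp_force: 0.2
```

servo_tool([
  [[0.1, 1, 0], [0, 0, 0], 0.77],
  [[0.2, 2.5, 0], [0, 0, 0], 0.77],
  [[0.2, 4, 0], [0, 0, 0], 0.77],
  [[0.2, 5.5, 0], [0, 0, 0], 0.77],
  [[0.2, 6.5, 0], [0, 0, 0], 0.77],
  [[0.2, 7.2, 0], [0, 0, 0], 0.77],
  [[0.2, 7.6, 0], [0, 0, 0], 0.77],
  [[0.2, 7.6, 0], [0, 0, 0], 0.77],
  [[0.2, 6.5, 0], [0, 0, 0], 0.77],
])

```text
time: 7.7
tcp_pos: [0.4743, 0.2345, 0.0065]
eef_rot: [-0.0, 0.728, 0.685, 0.0]
force: [-0.0, -0.4, -0.2]
width: 0.0201
grasp_force: 0.0
```

Run:
```python
from h import *
im=snap('scene','s3.png');places('scene',['nut0','fuel_cap'])
cv2.imwrite('pics/s3c.png',cv2.resize(im[100:310,160:440],(800,600))[:,:,::-1])
```

```text
scene nut0 0.75 [ 0.639 -0.093  0.   ]
scene nut0 0.51 [ 0.511 -0.188  0.002]
scene nut0 0.5 [ 0.481  0.269 -0.003]
scene fuel_cap 0.85 [ 0.57  -0.121 -0.002]
```

View pics/s3c.png

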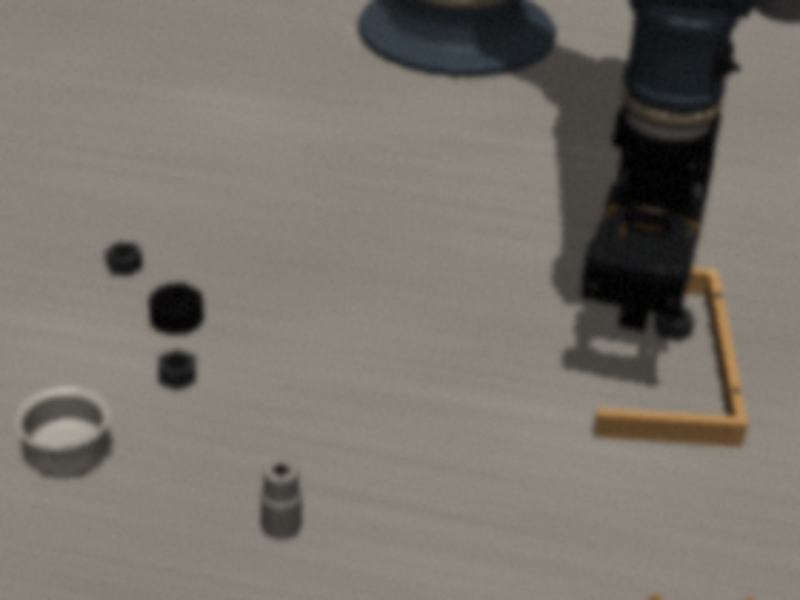

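servo_tool([
  [[0, 0, 4], [0, 0, 0], 0.77],
  [[0, 0, 8], [0, 0, 0], 0.77],
  [[1, -5, 9], [0, 0, 0.06], 0.77],
  [[3.7, -47, 9], [0, 0, 0.06], 0.77],
  [[3.7, -47, 9], [0, 0, 0.06], 0.77],
  [[3.7, -47, 9], [0, 0, 0.06], 0.77],
  [[3.7, -47, 9], [0, 0, 0.06], 0.77],
  [[3.7, -47, 9], [0, 0, 0.06], 0.77],
  [[3.7, -47, 9], [0, 0, 0.06], 0.77],
  [[3.7, -47, 9], [0, 0, 0.06], 0.77],
  [[3.7, -47, 9], [0, 0, 0.06], 0.77],
  [[3.7, -47, 9], [0, 0, 0.06], 0.77],
])

```text
time: 9.05
tcp_pos: [0.5102, -0.2425, 0.0972]
eef_rot: [0.002, 0.711, 0.704, -0.001]
force: [-0.5, 0.2, 0.2]
width: 0.0202
grasp_force: 0.0
```

servo_tool([
  [[0, 0, 0], [0, 0, 0], 0.77],
  [[0, 0, 0], [0, 0, 0], 0.77],
])

```text
time: 9.25
tcp_pos: [0.5107, -0.2364, 0.0963]
eef_rot: [-0.001, 0.709, 0.705, 0.0]
force: [-0.0, 0.6, 0.4]
width: 0.0199
grasp_force: 0.0
```

Run:
```python
from h import *
for c in('scene','top'):
    arm.read_camera(c);places(c,['nut0','fuel_cap'])
    if c=='top': regs(c,'nut0',.015);regs(c,'fuel_cap',.022)
```

```text
scene nut0 0.61 [ 0.513 -0.19   0.001]
scene nut0 0.51 [ 0.474  0.271 -0.003]
scene nut0 0.5 [ 0.637 -0.096 -0.003]
scene fuel_cap 0.53 [ 0.567 -0.12  -0.001]
top nut0 0.7 [ 0.509 -0.183 -0.003]
top nut0 0.56 [ 0.477  0.267 -0.   ]
top nut0 0.49 [ 0.635 -0.096 -0.002]
top fuel_cap 0.95 [ 0.564 -0.122 -0.001]
top nut0 0.78 (np.float64(156.0), np.float64(272.0)) 206 [0.473 0.264 0.015]
top nut0 0.67 (np.float64(379.0), np.float64(261.0)) 176 [ 0.51  -0.184  0.015]
top nut0 0.5 (np.float64(334.0), np.float64(199.0)) 148 [ 0.636 -0.093  0.015]
top fuel_cap 0.58 (np.float64(347.0), np.float64(232.0)) 360 [ 0.566 -0.118  0.022]
```

servo_tool([
  [[0, 0, -4], [0, 0, 0], 0.77],
  [[0, 0, -7], [0, 0, 0], 0.77],
  [[0, 0, -8.5], [0, 0, 0], 0.77],
  [[0, 0, -9], [0, 0, 0], 0.77],
  [[0, 0, -9], [0, 0, 0], 0.77],
  [[0, 1, -9], [0, 0, 0], 0.77],
  [[0, 2, -9], [0, 0, 0], 0.77],
  [[0, 3, -9], [0, 0, 0], 0.77],
  [[-0.1, 4.5, -9], [0, 0, 0], 0.77],
  [[-0.2, 6, -9], [0, 0, 0], 0.77],
  [[-0.3, 7, -9], [0, 0, 0], 0.77],
  [[-0.4, 8, -9], [0, 0, 0], 0.77],
])

```text
time: 10.85
tcp_pos: [0.5073, -0.1551, 0.0067]
eef_rot: [0.0, 0.708, 0.706, 0.0]
force: [0.5, -0.4, 0.5]
width: 0.0202
grasp_force: 0.4
```

servo_tool([
  [[-0.1, 1.2, 0], [0, 0, 0], 0.77],
  [[-0.1, 2.5, 0], [0, 0, 0], 0.77],
  [[-0.1, 4, 0], [0, 0, 0], 0.77],
  [[0, 6, 0], [0, 0, 0], 0.77],
  [[0, 8, 0], [0, 0, 0], 0.77],
  [[0.1, 10, 0], [0, 0, 0], 0.77],
  [[0.2, 12, 0], [0, 0, 0], 0.77],
  [[0.3, 14, 0], [0, 0, 0], 0.77],
  [[0.5, 16, 0], [0, 0, 0], 0.77],
  [[0.6, 17.5, 0], [0, 0, 0], 0.77],
  [[0.7, 18.5, 0], [0, 0, 0], 0.77],
  [[0.7, 19, 0], [0, 0, 0], 0.77],
])

```text
time: 12.05
tcp_pos: [0.5143, 0.0348, 0.0065]
eef_rot: [-0.0, 0.708, 0.706, 0.0]
force: [0.6, -0.7, -0.1]
width: 0.0199
grasp_force: 0.2
```

Run:
```python
from h import *
arm.read_camera('scene');places('scene',['nut0','fuel_cap'])
print(arm.get_obs()['tcp_pos'])
```

```text
scene nut0 0.75 [ 0.638 -0.093  0.   ]
scene nut0 0.54 [ 0.479  0.269 -0.   ]
scene nut0 0.52 [0.514 0.052 0.001]
scene fuel_cap 0.82 [ 0.573 -0.12  -0.001]
[0.51419355 0.03344617 0.00653521]
```

servo_tool([
  [[0.1, 1.2, 0], [0, 0, 0], 0.77],
  [[0.3, 3, 0], [0, 0, 0], 0.77],
  [[0.5, 5, 0], [0, 0, 0], 0.77],
  [[0.7, 7.5, 0], [0, 0, 0], 0.77],
  [[0.9, 10, 0], [0, 0, 0], 0.77],
  [[1.1, 12.5, 0], [0, 0, 0], 0.77],
  [[1.2, 15, 0], [0, 0, 0], 0.77],
  [[1.3, 17, 0], [0, 0, 0], 0.77],
  [[1.3, 18.5, 0], [0, 0, 0], 0.77],
  [[1.3, 19.5, 0], [0, 0, 0], 0.77],
  [[1.3, 20, 0], [0, 0, 0], 0.77],
  [[1.3, 20, 0], [0, 0, 0], 0.77],
])

```text
time: 13.4
tcp_pos: [0.5273, 0.2339, 0.0065]
eef_rot: [-0.0, 0.708, 0.706, 0.0]
force: [0.3, 0.1, 0.6]
width: 0.0197
grasp_force: 0.0
```

servo_tool([
  [[0, -0.7, 0], [0, 0, 0], 0.77],
  [[0, -1.5, 0], [0, 0, 0], 0.77],
  [[0, -1.5, 4], [0, 0, 0], 0.77],
  [[0, -1.5, 8], [0, 0, 0], 0.77],
  [[3, -5, 9], [0, 0, 0.1], 0.77],
  [[9.5, -37.3, 9], [0, 0, 0.19], 0.77],
  [[9.5, -37.3, 9], [0, 0, 0.19], 0.77],
  [[9.5, -37.3, 9], [0, 0, 0.19], 0.77],
  [[9.5, -37.3, 9], [0, 0, 0.19], 0.77],
  [[9.5, -37.3, 9], [0, 0, 0.19], 0.77],
  [[9.5, -37.3, 9], [0, 0, 0.19], 0.77],
  [[9.5, -37.3, 9], [0, 0, 0.19], 0.77],
])

```text
time: 14.6
tcp_pos: [0.6211, -0.1467, 0.0971]
eef_rot: [0.001, 0.641, 0.768, -0.001]
force: [0.1, -0.8, 0.1]
width: 0.0194
grasp_force: 0.0
```

servo_tool([
  [[0, 0, 0], [0, 0, 0], 0.77],
  [[0, 0, 0], [0, 0, 0], 0.77],
])

```text
time: 14.8
tcp_pos: [0.6212, -0.1411, 0.0964]
eef_rot: [-0.0, 0.639, 0.769, -0.0]
force: [0.3, 0.2, -1.0]
width: 0.0193
grasp_force: 0.0
```

Run:
```python
from h import *
arm.read_camera('scene');places('scene',['nut0','fuel_cap','float_bowl'])
im=arm.read_camera('top');places('top',['nut0','fuel_cap','float_bowl'])
cv2.imwrite('pics/t4.png',cv2.resize(im[130:340,110:430],(800,525))[:,:,::-1])
print(arm.get_obs()['tcp_pos'])
```

```text
scene nut0 0.62 [0.528 0.254 0.001]
scene nut0 0.57 [ 0.64  -0.095  0.003]
scene nut0 0.56 [ 0.474  0.265 -0.004]
scene fuel_cap 0.83 [ 0.569 -0.119 -0.003]
scene float_bowl 0.97 [ 0.737 -0.143  0.   ]
top nut0 0.79 [0.473 0.27  0.003]
top nut0 0.71 [ 0.523  0.259 -0.   ]
top nut0 0.55 [ 0.635 -0.095 -0.003]
top float_bowl 0.71 [ 0.732 -0.145 -0.   ]
[ 0.62241189 -0.13828399  0.09657533]
```

View pics/t4.png

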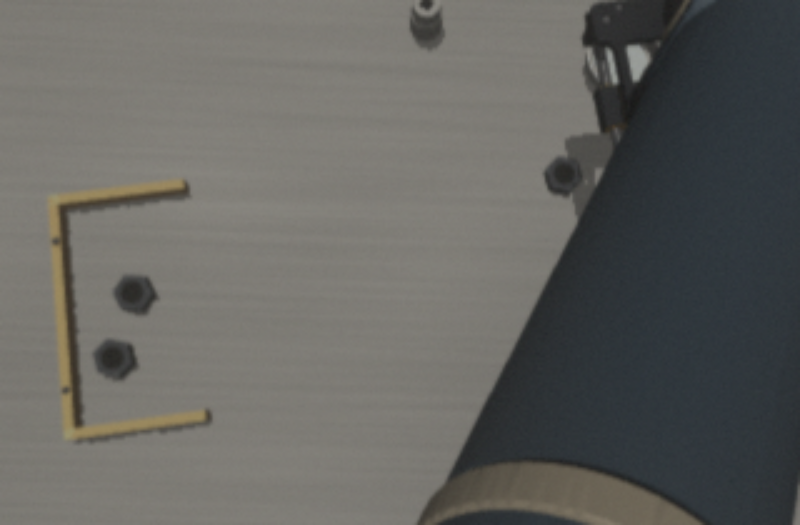

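Two nuts are inside. My lateral offset for nut0 had the wrong sign, so I'll shift +2.2 cm in x before lowering.

servo_tool([
  [[1.2, -0.2, 0], [0, 0, 0], 0.85],
  [[2.2, -0.4, 0], [0, 0, 0], 0.85],
  [[2.2, -0.4, 0], [0, 0, 0], 0.85],
  [[2.2, -0.4, -4], [0, 0, 0], 0.85],
  [[2.2, -0.4, -7], [0, 0, 0], 0.85],
  [[2.2, -0.4, -8.5], [0, 0, 0], 0.85],
  [[2.2, -0.4, -9], [0, 0, 0], 0.85],
  [[2.2, -0.4, -9], [0, 0, 0], 0.85],
  [[2.2, -0.4, -9], [0, 0, 0], 0.85],
])

```text
time: 16.1
tcp_pos: [0.6454, -0.1438, 0.008]
eef_rot: [0.001, 0.638, 0.77, 0.001]
force: [0.6, 0.2, -0.1]
width: 0.0129
grasp_force: 0.0
```

servo_tool([
  [[-0.2, 1, 0], [0, 0, 0], 0.85],
  [[-0.4, 2, 0], [0, 0, 0], 0.85],
  [[-0.6, 3, 0], [0, 0, 0], 0.85],
  [[-0.8, 4.5, 0], [0, 0, 0], 0.85],
  [[-1.2, 6.5, 0], [0, 0, 0], 0.85],
  [[-1.6, 8.5, 0], [0, 0, 0], 0.85],
  [[-2.0, 10.5, 0], [0, 0, 0], 0.85],
  [[-2.3, 12.5, 0], [0, 0, 0], 0.85],
  [[-2.7, 14.5, 0], [0, 0, 0], 0.85],
  [[-3.0, 16, 0], [0, 0, 0], 0.85],
  [[-3.2, 17, 0], [0, 0, 0], 0.85],
  [[-3.3, 17.5, 0], [0, 0, 0], 0.85],
])

```text
time: 17.3
tcp_pos: [0.6111, 0.0331, 0.0066]
eef_rot: [-0.0, 0.637, 0.771, 0.0]
force: [-0.6, -0.7, 0.1]
width: 0.0132
grasp_force: 0.5
```

Run:
```python
from h import *
arm.read_camera('scene');places('scene',['nut0','fuel_cap'])
print(arm.get_obs()['tcp_pos'])
```

```text
scene nut0 0.71 [0.53  0.251 0.001]
scene nut0 0.64 [ 0.611  0.056 -0.001]
scene nut0 0.47 [ 0.478  0.269 -0.001]
scene fuel_cap 0.69 [ 0.57  -0.119 -0.003]
[0.61123422 0.03159401 0.00654184]
```

servo_tool([
  [[-0.2, 1, 0], [0, 0, 0], 0.85],
  [[-0.6, 3, 0], [0, 0, 0], 0.85],
  [[-1.0, 5, 0], [0, 0, 0], 0.85],
  [[-1.5, 7.5, 0], [0, 0, 0], 0.85],
  [[-2.0, 10, 0], [0, 0, 0], 0.85],
  [[-2.5, 12.5, 0], [0, 0, 0], 0.85],
  [[-2.9, 15, 0], [0, 0, 0], 0.85],
  [[-3.3, 17, 0], [0, 0, 0], 0.85],
  [[-3.6, 18.7, 0], [0, 0, 0], 0.85],
  [[-3.7, 19.7, 0], [0, 0, 0], 0.85],
  [[-3.8, 20.2, 0], [0, 0, 0], 0.85],
  [[-3.8, 20.2, 0], [0, 0, 0], 0.85],
])

```text
time: 18.65
tcp_pos: [0.5733, 0.234, 0.0065]
eef_rot: [-0.0, 0.638, 0.77, 0.0]
force: [-0.1, 1.0, 0.3]
width: 0.0132
grasp_force: 0.0
```

servo_tool([
  [[0.1, -0.7, 0], [0, 0, 0], 0.85],
  [[0.3, -1.5, 0], [0, 0, 0], 0.85],
  [[0.3, -1.5, 4], [0, 0, 0], 0.85],
  [[0.3, -1.5, 8], [0, 0, 0], 0.85],
  [[0.3, -8, 12], [0, 0, 0], 0.85],
  [[0.3, -18, 14], [0, 0, 0], 0.85],
  [[0.3, -18, 14], [0, 0, 0], 0.85],
  [[0.3, -18, 14], [0, 0, 0], 0.85],
  [[0.3, -18, 14], [0, 0, 0], 0.85],
])

```text
time: 19.55
tcp_pos: [0.5767, 0.0458, 0.1485]
eef_rot: [0.002, 0.642, 0.766, 0.0]
force: [-0.9, -0.8, -0.8]
width: 0.0129
grasp_force: 0.0
```

Run:
```python
from h import *
im=arm.read_camera('top');places('top',['nut0','fuel_cap','float_bowl','plug_socket'])
cv2.imwrite('pics/t5.png',cv2.resize(im[110:340,110:430],(800,575))[:,:,::-1])
arm.read_camera('scene');places('scene',['nut0','fuel_cap','float_bowl','plug_socket'])
```

```text
top nut0 0.53 [ 0.476  0.263 -0.001]
top nut0 0.53 [ 0.567  0.257 -0.001]
top nut0 0.49 [ 0.524  0.256 -0.004]
top fuel_cap 0.62 [ 0.562 -0.121 -0.001]
top fuel_cap 0.15 [ 0.567  0.258 -0.002]
top float_bowl 0.91 [ 0.729 -0.141  0.002]
scene nut0 0.58 [ 0.475  0.266 -0.001]
scene nut0 0.58 [ 0.57   0.261 -0.   ]
scene nut0 0.57 [0.527 0.253 0.002]
scene fuel_cap 0.77 [ 0.571 -0.117 -0.004]
scene float_bowl 0.86 [ 0.74  -0.144  0.   ]
scene plug_socket 0.73 [0.77  0.026 0.001]
```

View pics/t5.png

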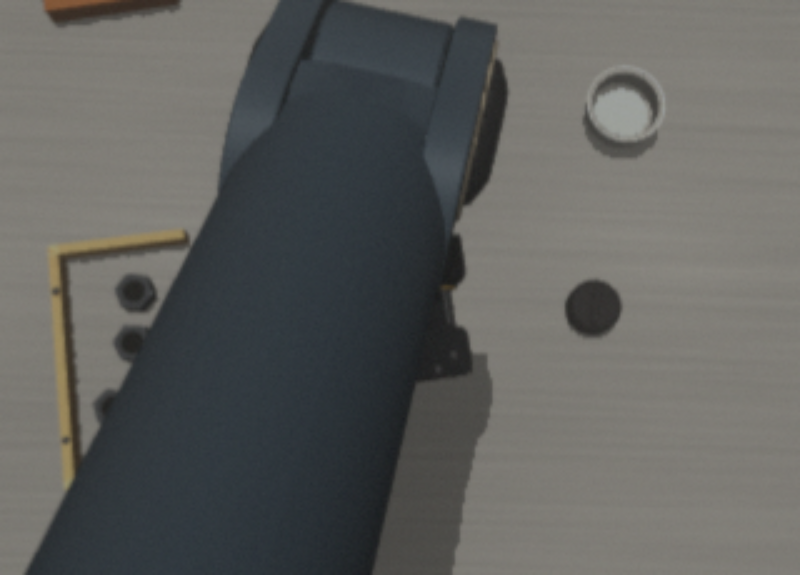

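All three nuts lie flat and well inside the corral, about 45 mm past the mouth. The cap, bowl and socket haven't moved, and the arm is clear.

```bash
python3 -c "
from rig import arm
print(arm.job_done())"
```

```text
the job is handed in; nothing more can be done
None
```

The job is handed in: all three nuts were pushed flat and wholly inside the corral in about 20 s, and the fuel cap, spark plug socket and float bowl were left where they stood.

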